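Take the charged battery from its push-to-release charger

TASK

Take the charged battery out of the charger that shows green lights: push the battery down into its charger until the catch lets go and it springs up, then pull it out. Stand it upright in the empty, orange-lined pocket of the open hard case, set down gently and let go. Leave the battery in the red-lit charger latched down, and leave the lens, recorder, tape roll and tape measure where they are.

Things in the scene. Friction and masses are not known exactly. Their poses are not given: they have to be found in the camera images.
- pack_green_center (a point): Centre (half-way up) of the charged battery, the one to move: a loose black block 40 x 60 x 70 mm (x, y, z of its frame; z up), about 0.26 kg, with a yellow band near its top and a yellow push ring in the middle of its top. At the start it stands down in the well of the green-lit charger, its axes along the charger's, its top about 1 mm proud of the charger's top, too little to grip. Sprung up it stands 31 mm proud and can be gripped across its 40 mm side (along x).
- dock_green: Charger with two green lights on its top: a fixed grey block 100 x 120 x 95 mm (x, y, z), the top flat but for the 2 mm high lights, which are 36 mm toward -x and 47 mm to either side in y. Origin at the centre of its underside, z up. In its middle an open well 42.5 x 62.5 mm (x, y) holds the battery upright on a spring lift. Its position and yaw vary.
- lift_green (a joint): Spring lift under the green-lit charger's battery, m: about 0 = latched (start), -0.007 = pressed on its hard stop, 0.030 = sprung up. It unlatches at -0.004 to -0.005: press the battery's top straight down 7 mm, to the stop (4 N at first, 7 to 11 N on the way; a yielding arm must aim deeper), then withdraw: lift and battery rise 30 mm in half a second and stay. It does not latch again.
- pack_red_center (a point): Centre of the other battery, the same in make and size, latched down in the red-lit charger: leave it there.
- dock_red: The other charger, the same in make and size but with two red lights (not ready). Its position and yaw vary, and the two chargers may be swapped.
- lift_red (a joint): Spring lift of the red-lit charger, m, as lift_green: leave it latched (0).
- case: Open black hard case, fixed: a foam tray 280 x 112 mm (x, y) and 45 mm high, divided by 8 mm walls into a row of three equal pockets along its x, each 83 x 96 mm (x, y), with an 8 mm thick floor. The lid lies folded out flat beyond its +y side (120 mm wide, at most 28 mm high). Origin at the centre of the tray's underside, z up. Position and yaw vary.
- pocket (a point): Middle of the empty pocket, on the top face of its orange liner (12 mm above the bench); axes along the case's. Which of the three pockets it is varies. The battery's centre comes to rest 35 mm above this point; the pocket's walls rise 33 mm above it.
- lens_mid (a point): Centre of the camera lens, a black disc 62 mm across and 36 mm tall with a red ring, standing in another pocket: leave it.
- recorder_mid (a point): Centre of the grey sound recorder, 56 x 84 x 30 mm, lying in another pocket: leave it.
- tape_roll_mid (a point): Centre of a brown roll of tape lying on the bench, 84 mm across, 24 mm high: leave it.
- tape_measure_mid (a point): Centre of a yellow tape measure standing on the bench, 62 x 36 x 56 mm: leave it.
Not all that is in view belongs to the job. What is shaped like the part that bears pack_green_center but blue or pink is not meant.

How it is judged:
By the outcome, as a careful person would: the job done as asked, in the order asked, and still so for the second after the job is handed in, with the robot touching nothing.
It also fails if it takes over 42 s, if anything falls off the work surface, if the arm or the gripper's body presses on something with over 40 N, if the wrist force passes 120 N, or if a joint passes its speed limit or range.

ROBOT

A 6-joint arm with a two-finger parallel gripper is mounted at the origin on the work surface. World frame = base frame: x ahead of the robot, y to its left, z up, the work surface at z = 0. Lengths are in m, angles in degrees, forces in N, time in s.
With the tool pointing down it reaches from about 0.35 to 0.875 m from the base axis. Payload 4.2 kg.
Tool frame: the origin (TCP) lies on the centre line of the jaws, within the pads' length; the fingertips stand 19 mm ahead of it and the grasp point (between the pads) is the TCP; x points along the fingers, y is the direction in which the jaws open and shut, and the axes are right-handed (so a half turn about x gives the same grasp; the last joint's range is limited). The gripper opens to 87 mm and grips with 3 to 60 N. Pads are 19 mm wide; open, the fingers measure 117 mm over their backs; the gripper's body (75 mm by 190 mm) begins 51 mm behind the grasp point.
Start: joints at [85.004, 22.042, 0.453, 0, -68.411, -14.817], TCP at [0.212, 0.588, 0.242] pointing down, gripper open.
Joint ranges: [-179.83, 179.83], [-69.29, 118.12], [-61.27, 80.66], [-181.25, 117.63], [-171.15, -9.14], [-177.46, 177.46]. Speed limits (degrees/s): [159.86, 159.86, 180, 180, 180, 180].

INTERFACE

Orientations are given as a 3x3 rotation matrix whose columns are the frame's x, y, z axes.
In Python, from station import * gives the robot as it stands.
- The arm moves only by the shell command python3 -m creep 'ROWS'. ROWS is JSON, a list of rows, each a list of 5 numbers: the opening, from 0 (shut) to 1 (fully open), then the shift along the world's x, y, z in mm, then the turn about the world's z in rad. In form: [[jaw, x, y, z, turn], ...]. A call has exactly 8 rows; each row is the pose to reach, as a shift and turn from the pose measured when the call began; what a row does not reach only later rows make up. A row lasts 1/10 s, in which the tool goes at most 50 mm and 8.59 degrees, less where a joint would pass 70% of its speed; a pose out of reach is approached as far as the arm can. A call with a gripper value outside its range is refused whole. The fingers move at their own pace and stop on an object; the grip force is fixed at half the most. Time passes only in rows, so rows that repeat a pose let the fingers close, or fill a call up. It gives the time, the measured TCP pose, the force and the opening at its end, in the units of the state.
- sense(): the state, without advancing time (a new reading comes with each control period).
- capture(name): name is "scene" or "top" or "wrist"; returns a dict with "image" (400x640x3 uint8, blue, green, red), "z_map" (400x640 float32, m along the optical axis (not along the pixel's ray), 0 where there is no reading), "mtx" (3x3 intrinsics, pixels), "eye" and "attitude" of the camera in the world. Camera axes: x right, y up, looking along -z (the intrinsics and any distortion apply to the point x, -y, -z); pixel columns grow to the right and rows downward; lengths in m; the calibration is good to about 2 mm. The wrist camera is an equidistant fisheye: a pixel r from the principal point sees the ray r / f radians off the axis. A picture is of the moment at which its call begins.
- finish_job(): hands the job in, once; it reports no verdict.
Trained networks look in a picture, given as the dict that the camera call returned (one of the last four; its "shot" number tells which), for a name from the list of things; names that differ only in an ending like _2 or _b are one class to them, and where a whole thing is asked for, a point or a joint stands for the part that bears it (a point fixed in the world has none). Each returns a list of dicts, best first, with "confidence" (0 to 1); they miss things now and then, are a little off and sometimes report something else, mostly with a low value. They report only what shows in the picture. A call takes as long as a camera call. They do not tell look-alikes from the thing itself.
- look_for(picture, thing): "box" ([left, top, right, bottom] in pixels, round what is visible of it).
- mark_of(picture, thing): "centre" ([column, row] in pixels: a listed point, or the origin of a listed thing).
The state is a dict: "time_s": time; "joints": joint angles; "joint_velocities": joint speeds; "effort": joint torques, N m; "tcp_pos": TCP position; "ee_rot": TCP orientation; "wrist_force": force on the tool from outside, world axes, zero at the start; "moment": the same for the moment, N m; "gripper_width": opening from 0.0 (shut) to 1.0 (fully open).
Only numpy, scipy, OpenCV 4.12 (cv2) and the standard library are available. Lean on these libraries where they do the work, as an engineer would, in place of code of your own. Each camera call takes 0.05 s, during which the arm holds its last target.

## Working session

There is one attempt and no reset: what is moved stays moved. The work goes in short steps, Python scripts to look and compute and a shell command to move; the robot and the scene stay as the last step left them, time stands still between calls to the robot, and variables do not carry over. Pictures are saved under pics/ and viewed, and the job is handed in when it is done.

```bash
mkdir -p pics; ls; python3 - <<'E'
from station import *
import cv2
s=sense(); print(s)
for n in ("scene","top"):
    p=capture(n); cv2.imwrite(f"pics/{n}0.png",p["image"]); print(n,p["mtx"],p["eye"],p["attitude"],p.keys())
    for t in ("dock_green","dock_red","pack_green_center","case","pocket","lens_mid","recorder_mid","tape_roll_mid","tape_measure_mid"):
        print(t,[(m["centre"],m["confidence"]) for m in mark_of(p,t)][:4])
print(sense()["time_s"])
E
```

```text
pics
{'time_s': 0.0, 'joints': array([ 8.50017930e+01,  2.20900475e+01,  3.82401905e-01, -2.85719296e-02,
       -6.84119171e+01, -1.48144082e+01]), 'joint_velocities': array([-0.05536826, -0.0400325 ,  0.00065326, -0.07941953, -0.03860377,
       -0.03473139]), 'effort': array([ 4.58476952e-04, -3.90662313e+01,  1.87399185e+01,  4.21986938e+00,
        1.09491797e-02, -1.85450344e-04]), 'tcp_pos': array([0.21165631, 0.58748965, 0.24048608]), 'ee_rot': array([[-6.43734916e-04, -3.39117451e-01, -9.40743823e-01],
       [-2.03838402e-03, -9.40741618e-01,  3.39118051e-01],
       [-9.99997715e-01,  2.13589930e-03, -8.56633656e-05]]), 'wrist_force': array([ 0.28603071,  0.5248062 , -0.76954993]), 'moment': array([-0.01251357,  0.01476984,  0.00173255]), 'gripper_width': 0.9971071649235087}
scene [[377.83515531   0.         320.32668079]
 [  0.         377.83515531 199.65876558]
 [  0.           0.           1.        ]] [1.1016386  0.29478002 0.79667301] [[-0.5290762  -0.64722655  0.54879519]
 [ 0.8485571  -0.40765078  0.3373006 ]
 [ 0.00540688  0.64414178  0.76488701]] dict_keys(['image
[... 646 characters left out ...]
10307  0.97806609] [[-0.01262462  0.99290434 -0.11824376]
 [-0.99990839 -0.0119585   0.00634126]
 [ 0.00488225  0.11831298  0.99296435]] dict_keys(['image', 'z_map', 'mtx', 'eye', 'attitude', 'shot'])
dock_green [([339.4, 237.0], 0.68)]
dock_red [([416.0, 215.5], 0.64), ([270.2, 127.4], 0.62)]
pack_green_center [([339.3, 238.0], 0.96), ([337.1, 181.6], 0.87), ([324.9, 291.3], 0.69), ([339.0, 235.9], 0.26)]
case [([190.3, 228.2], 0.73)]
pocket [([193.8, 188.2], 0.75)]
lens_mid [([187.0, 225.3], 0.93)]
recorder_mid [([185.3, 262.8], 0.55), ([193.4, 189.5], 0.43)]
tape_roll_mid [([336.1, 126.0], 0.73), ([269.9, 124.8], 0.73), ([190.8, 225.9], 0.51)]
tape_measure_mid [([272.7, 126.9], 0.83)]
1.0
```

View pics/top0.png

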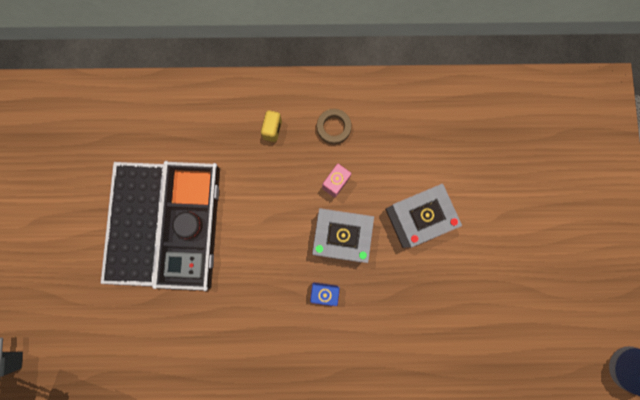

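View pics/scene0.png

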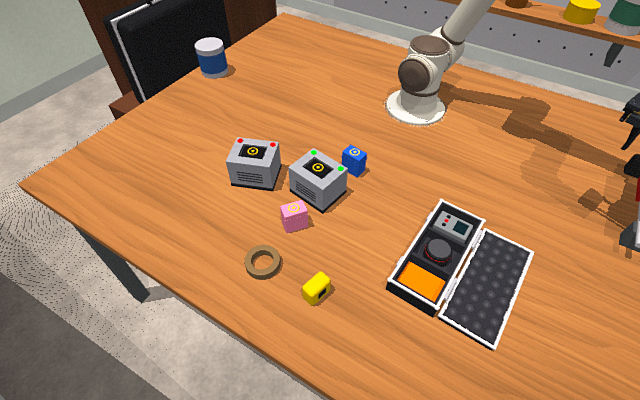

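The candidates are the black pack in the green-lit charger (343,235), the black pack in the red-lit charger (427,214), the pink look-alike (337,180) and the blue look-alike (325,295). The pack at (343,235) is the one meant, because it is black and sits between the two green lights. Next I measure it and confirm with an enlarged crop.

```bash
cat > h.py <<'E'
from station import *
import cv2, numpy as np
def cloud(p):
    K=p["mtx"]; z=p["z_map"].astype(float); v,u=np.mgrid[0:400,0:640]
    c=np.stack([(u-K[0,2])/K[0,0]*z,-(v-K[1,2])/K[1,1]*z,-z],-1)
    w=c@np.array(p["attitude"]).T+np.array(p["eye"]); w[z<=0]=np.nan
    return w
def onplane(p,uv,h):
    K=p["mtx"]; d=np.array(p["attitude"])@np.array([(uv[0]-K[0,2])/K[0,0],-(uv[1]-K[1,2])/K[1,1],-1]); e=np.array(p["eye"])
    return (e+d*(h-e[2])/d[2])[:2]
def rect(w,m):
    n,l,st,ce=cv2.connectedComponentsWithStats(m.astype(np.uint8))
    for i in range(1,n):
        if st[i,4]>60:
            q=w[l==i][:,:2]; r=cv2.minAreaRect((q*1000).astype(np.float32))
            yield ce[i].round(),st[i,4],np.round(r[0],1),np.round(r[1],1),round(r[2],1),np.nanmedian(w[l==i][:,2]).round(4)
E
python3 - <<'E'
from h import *
p=capture("top"); w=cloud(p); im=p["image"].astype(int); Z=w[...,2]
print("bench z",np.nanmedian(Z[280:330,380:560]))
print("dock tops"); 
for r in rect(w,(Z>.085)&(Z<.11)): print(*r)
b,g,rr=im[...,0],im[...,1],im[...,2]
roi=np.zeros((400,640),bool); roi[100:320,90:480]=1
print("green"); 
m=roi&(g>180)&(rr<120)&(b<150); n,l,st,ce=cv2.connectedComponentsWithStats(m.astype(np.uint8))
for i in range(1,n):
  if st[i,4]>10: print(ce[i],st[i,4],onplane(p,ce[i],.096),w[l==i].mean(0))
print("orange")
for r in rect(w,roi&(rr>200)&(g>70)&(g<140)&(b<80)&(Z<.03)): print(*r)
print("case")
for r in rect(w,roi&(Z>.038)&(Z<.05)): print(*r)
print("small")
for r in rect(w,roi&(Z>.05)&(Z<.085)): print(*r)
print("yellow ring green")
sub=roi.copy(); sub[:]=0; sub[215:260,320:370]=1
m=sub&(rr>150)&(g>120)&(b<110); c=np.argwhere(m)[:,::-1]
print(len(c),c.mean(0),onplane(p,c.mean(0),.096))
dark=sub&(rr<70)&(Z>.085)
for r in rect(w,dark|m): print(*r)
cv2.imwrite("pics/crop1.png",cv2.resize(p["image"][150:310,290:470],None,fx=4,fy=4,interpolation=cv2.INTER_CUBIC)[:600])
cv2.imwrite("pics/crop2.png",cv2.resize(p["image"][150:300,95:235],None,fx=4,fy=4,interpolation=cv2.INTER_CUBIC)[:600])
p=capture("scene"); w=cloud(p);Z=w[...,2]
print("scene dock tops")
roi[:]=0; roi[120:340,200:560]=1
for r in rect(w,roi&(Z>.085)&(Z<.11)): print(*r)
im=p["image"].astype(int);b,g,rr=im[...,0],im[...,1],im[...,2]
for r in rect(w,roi&(rr>200)&(g>70)&(g<150)&(b<80)&(Z<.03)): print(*r)
E
```

```text
bench z 0.0004658664053410755
dock tops
[426. 215.] 2549 [ 553.4 -260.2] [100.1 120.8] 22.0 0.0958
[343. 235.] 2551 [511.8 -77.8] [120.2 100.1] 80.8 0.0959
green
[318.92105263 248.36842105] 38 [ 0.4827817  -0.02542513] [nan nan nan]
[362.41860465 254.97674419] 43 [ 0.46756454 -0.11828718] [ 0.46757971 -0.11814715  0.09725388]
orange
[191. 188.] 1049 [631.1 277.1] [84.7 72.9] 87.3 0.0127
case
[184. 225.] 2366 [542.4 279.4] [130.4 288.3] 86.8 0.0453
[185. 224.] 597 [542.4 278.2] [59.8 60.8] 0.1 0.0453
[182. 264.] 648 [451.9 283.8] [83.  53.9] 89.0 0.0397
small
[270. 123.] 366 [775.7  84.3] [34.9 60.7] 76.1 0.0558
[336. 179.] 489 [640.1 -67.5] [40.  60.3] 53.4 0.0705
[399. 226.] 150 [ 531.1 -204.8] [98.6  1.6] 22.2 0.0681
[325. 294.] 533 [383.4 -36.5] [60.3 40.3] 81.8 0.0706
yellow ring green
84 [343.26190476 234.71428571] [ 0.51130492 -0.07815491]
[343. 235.] 463 [510.9 -77.6] [64.8 44.1] 81.6 0.0971
scene dock tops
[253. 153.] 1286 [ 552.3 -260.6] [106.4 121.7] 22.2 0.0968
[318. 169.] 1428 [509.3 -77.8] [123.9 103.7] 80.7 0.0968
[439. 191.] 20440 [257.3  35. ] [1159.7  660.2] 81.6 0.0019
[551. 125.] 61 [-148.6  417.6] [29.3 60. ] 0.4 0.0022
[205. 149.] 65 [ 550.2 -461.6] [68.9 30.3] 72.8 0.0019
[213. 166.] 134 [ 588.  -383.8] [130.3  35.8] 85.0 0.0018
[212. 176.] 116 [ 627.2 -360. ] [128.   27.7] 87.8 0.0014
[302. 281.] 16126 [734.5  28.4] [384.4 762.9] 15.0 0.0014
[281. 195.] 264 [ 574.2 -162.1] [87.6 86.7] 62.2 0.0017
[216. 205.] 92 [ 697.5 -285.3] [ 10.4 122.3] 0.2 0.0017
[269. 207.] 167 [ 627.8 -174.8] [ 45.7 114.8] 7.7 0.0015
[263. 262.] 150 [772.2 -70.4] [34.8 43. ] 64.9 0.0012
[438. 290.] 98 [623.7 313.7] [12.4 59.5] 86.8 0.0134
```

View pics/crop1.png

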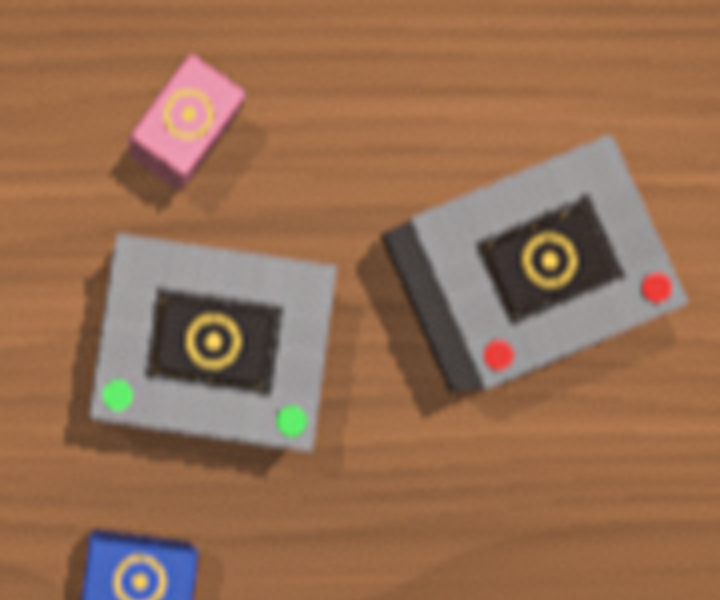

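View pics/crop2.png

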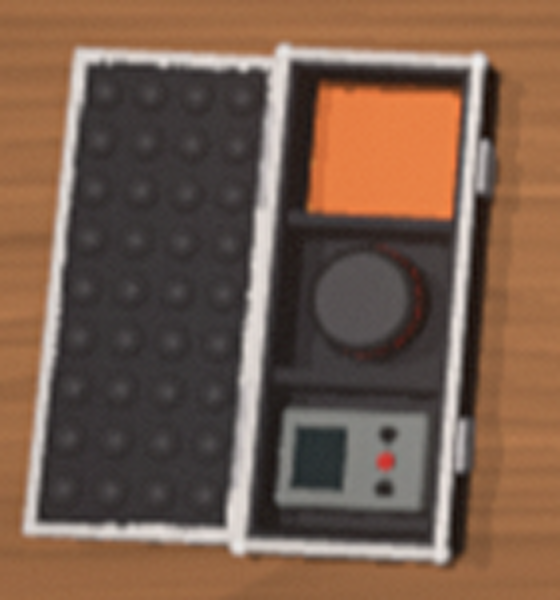

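The crop confirms it: the black pack with the yellow ring sits between the two green lights. The empty pocket is the orange one at the far (+x) end of the case. I'll fit the case pose from its rim corners.

```bash
python3 - <<'E'
from h import *
p=capture("top")
P=[onplane(p,(95+a/4-.4,150+b/4-.4),.045)*1000 for a,b in [(283,43),(485,55),(448,562),(235,553)]]
for q in P: print(q.round(1))
P=np.array(P); c=P.mean(0); L=P[0]+P[1]-P[2]-P[3]; W=P[0]+P[3]-P[1]-P[2]
print(c, np.linalg.norm(L)/2,np.linalg.norm(W)/2, np.degrees(np.arctan2(L[1],L[0])), np.degrees(np.arctan2(-W[0],W[1])))
u=L/np.linalg.norm(L); print("pocket",c+91*u)
w=cloud(p)
# interior: floor-level points of pocket
im=p["image"].astype(int); m=(im[...,2]>200)&(im[...,1]>70)&(im[...,1]<140)&(im[...,0]<80); m[:, :160]=0; m[:,230:]=0; m[:150]=0;m[220:]=0
ct,_=cv2.findContours(m.astype(np.uint8),cv2.RETR_EXTERNAL,cv2.CHAIN_APPROX_NONE)
k=max(ct,key=len); ap=cv2.boxPoints(cv2.minAreaRect(k)); print(ap)
for q in ap: print(onplane(p,q,.012)*1000)
print([ (m["centre"],m["confidence"],onplane(p,m["centre"],.012)) for m in mark_of(p,"pocket")])
E
```

```text
[690.5 328. ]
[682.  210.9]
[393.5 226.6]
[400.  345.6]
[541.50510309 277.76731117] 289.97192734260915 118.31514167084265 -3.2970422577449856 -3.6208147181922
pocket [632.3544787  272.53367456]
[[172.5792  201.83713]
 [174.0249  171.47739]
 [209.27829 173.15613]
 [207.83258 203.51587]]
[597.36080689 320.01833077]
[670.57471979 318.72141896]
[665.50467837 234.3329811 ]
[592.34036418 236.37601071]
[([194.9, 190.4], 0.69, array([0.62417303, 0.26774979]))]
```

```bash
python3 -m creep '[[0,30,-50,0,-0.14],[0,60,-100,0,-0.28],[0,90,-150,0,-0.42],[0,120,-200,0,-0.56],[0,150,-250,0,-0.7],[0,180,-300,0,-0.84],[0,210,-350,0,-0.98],[0,230,-400,0,-1.12]]'
```

```text
time_s: 2.0
tcp_pos: [0.4151, 0.2415, 0.242]
ee_rot: [[0.001, -0.995, -0.099], [0.001, -0.099, 0.995], [-1.0, -0.001, 0.001]]
wrist_force: [1.2, 0.1, 0.8]
gripper_width: 0.355
```

```bash
python3 -m creep '[[0,15,-50,-5,-0.1],[0,30,-100,-10,-0.2],[0,45,-150,-20,-0.26],[0,60,-200,-30,-0.26],[0,75,-250,-50,-0.26],[0,90,-295,-70,-0.26],[0,96,-319,-85,-0.26],[0,96,-319,-100,-0.26]]'
```

```text
time_s: 2.8
tcp_pos: [0.5114, -0.0816, 0.1404]
ee_rot: [[-0.0, -0.986, 0.166], [-0.0, 0.166, 0.986], [-1.0, 0.0, -0.0]]
wrist_force: [-1.3, 0.6, 0.1]
gripper_width: 0.002
```

```bash
python3 -m creep '[[0,0,3,-10,0],[0,0,3,-20,0],[0,0,3,-26,0],[0,0,3,-30,0],[0,0,3,-34,0],[0,0,3,-36,0],[0,0,3,-37,0],[0,0,3,-37,0]]'
```

```text
time_s: 3.6
tcp_pos: [0.5124, -0.0783, 0.1083]
ee_rot: [[0.003, -0.987, 0.162], [-0.002, 0.162, 0.987], [-1.0, -0.003, -0.002]]
wrist_force: [-8.0, -1.2, 23.2]
gripper_width: 0.005
```

The pack is on its stop at 23 N. Withdrawing straight up.

```bash
python3 -m creep '[[0,0,0,8,0],[0,0,0,18,0],[0,0,0,30,0],[0,0,0,45,0],[0,0,0,60,0],[0.3,0,0,72,0],[0.7,0,0,72,0],[1,0,0,72,0]]'; python3 - <<'E'
from h import *
p=capture("top"); w=cloud(p); Z=w[...,2]
for r in rect(w,(Z>.115)&(Z<.135)): print(*r)
im=p["image"]; cv2.imwrite("pics/t2.png",cv2.resize(im[150:300,270:470],None,fx=4,fy=4))
p=capture("scene"); w=cloud(p); Z=w[...,2]
for r in rect(w,(Z>.115)&(Z<.135)): print(*r)
cv2.imwrite("pics/s2.png",cv2.resize(p["image"][100:250,220:420],None,fx=4,fy=4))
p=capture("wrist"); cv2.imwrite("pics/w2.png",p["image"])
print(sense()["tcp_pos"],sense()["wrist_force"],sense()["time_s"])
E
```

```text
time_s: 4.4
tcp_pos: [0.5122, -0.0782, 0.1801]
ee_rot: [[0.003, -0.987, 0.162], [-0.002, 0.162, 0.987], [-1.0, -0.003, -0.001]]
wrist_force: [-0.1, -0.3, -1.1]
gripper_width: 0.196
[169.  30.] 642 [ 172.9 -912.2] [145.3 472.6] 72.0 0.125
[450.  12.] 153 [-492.   -82.3] [ 15.7 116.3] 0.8 0.1259
[554.  38.] 726 [-488.7  311.6] [429.9 109.1] 75.8 0.1255
[629.  57.] 135 [-491.6  557.9] [67.8 16.9] 89.5 0.1246
[430.  85.] 296 [36.7 46.5] [ 34.5 236.5] 11.0 0.1263
[318. 161.] 322 [510.8 -77. ] [60.4 40.1] 82.3 0.127
[ 0.51184217 -0.07835873  0.17934131] [-0.03336618  0.28456713 -0.69726942] 4.55
```

View pics/s2.png

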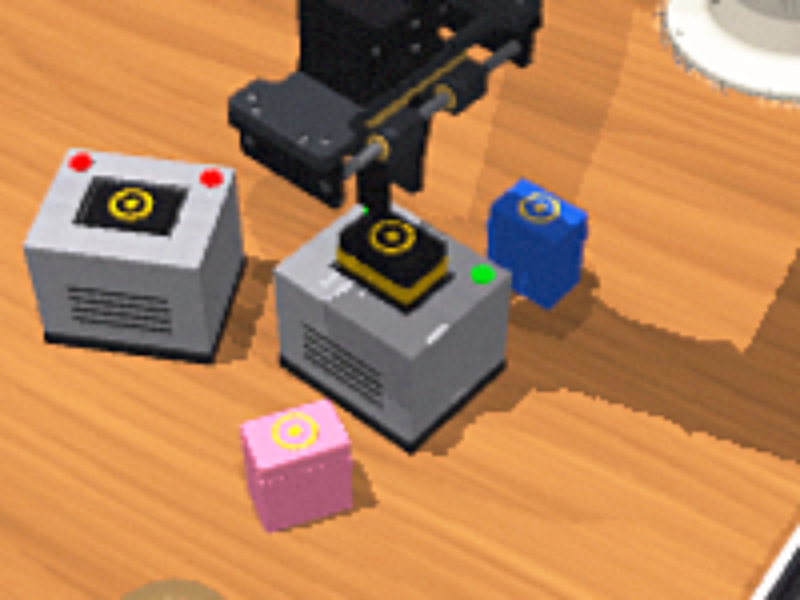

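View pics/w2.png

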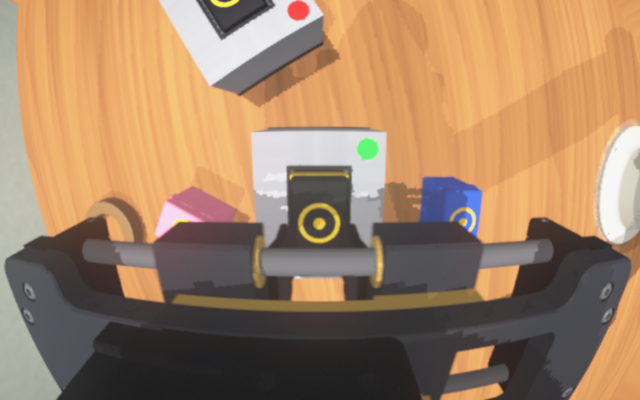

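The battery has sprung up: its top is at z=0.127 and its centre at (511,-77). Opening fully, then descending around it.

```bash
python3 -m creep '[[1,-1,1,0,0],[1,-1,1,0,0],[1,-1,1,-5,0],[1,-1,1,-10,0],[1,-1,1,-15,0],[1,-1,1,-20,0],[1,-1,1,-22,0],[1,-1,1,-22,0]]'
```

```text
time_s: 5.35
tcp_pos: [0.5106, -0.0774, 0.1569]
ee_rot: [[0.0, -0.987, 0.162], [-0.002, 0.162, 0.987], [-1.0, -0.001, -0.002]]
wrist_force: [-0.2, 0.6, 0.4]
gripper_width: 0.984
```

```bash
python3 -m creep '[[1,0,0,-12,0],[1,0,0,-24,0],[1,0,0,-34,0],[1,0,0,-38,0],[1,0,0,-38,0],[0.7,0,0,-38,0],[0.6,0,0,-38,0],[0.3,0,0,-38,0]]' && python3 -m creep '[[0,0,0,0,0],[0,0,0,0,0],[0,0,0,0,0],[0,0,0,0,0],[0,0,0,0,0],[0,0,0,0,0],[0,0,0,0,0],[0,0,0,0,0]]'
```

```text
time_s: 6.15
tcp_pos: [0.5109, -0.0773, 0.1193]
ee_rot: [[0.001, -0.987, 0.162], [-0.002, 0.162, 0.987], [-1.0, -0.002, -0.002]]
wrist_force: [-0.8, -0.2, -0.6]
gripper_width: 0.812
time_s: 6.95
tcp_pos: [0.511, -0.0774, 0.1194]
ee_rot: [[0.001, -0.987, 0.162], [-0.002, 0.162, 0.987], [-1.0, -0.002, -0.002]]
wrist_force: [-0.6, -0.3, 1.7]
gripper_width: 0.454
```

```bash
python3 -m creep '[[0,0,0,8,0],[0,0,0,18,0],[0,0,0,30,0],[0,0,0,43,0],[0,0,0,56,0],[0,0,0,69,0],[0,0,0,80,0],[0,0,0,85,0]]'
```

```text
time_s: 7.75
tcp_pos: [0.5114, -0.0773, 0.2061]
ee_rot: [[0.004, -0.987, 0.162], [-0.002, 0.162, 0.987], [-1.0, -0.004, -0.001]]
wrist_force: [-0.2, -0.1, -3.0]
gripper_width: 0.459
```

```bash
python3 -m creep '[[0,8,25,0,0],[0,24,70,0,0.02],[0,40,115,0,0.05],[0,56,160,0,0.08],[0,72,205,0,0.1],[0,88,250,0,0.1],[0,104,295,0,0.1],[0,115,330,0,0.1]]' && python3 -m creep '[[0,4,16,0,0],[0,4,18,0,0],[0,4,18,-8,0],[0,4,18,-16,0],[0,4,18,-26,0],[0,4,18,-36,0],[0,4,18,-40,0],[0,4,18,-40,0]]'; python3 - <<'E'
from h import *
print(sense()["tcp_pos"],sense()["wrist_force"],sense()["time_s"])
p=capture("top"); cv2.imwrite("pics/t3.png",cv2.resize(p["image"][130:310,90:290],None,fx=3,fy=3))
p=capture("scene");cv2.imwrite("pics/s3.png",cv2.resize(p["image"][160:350,350:560],None,fx=3,fy=3))
E
```

```text
time_s: 8.55
tcp_pos: [0.6268, 0.2553, 0.2054]
ee_rot: [[0.003, -0.998, 0.061], [-0.002, 0.061, 0.998], [-1.0, -0.003, -0.002]]
wrist_force: [-0.1, -1.0, -3.0]
gripper_width: 0.455
time_s: 9.35
tcp_pos: [0.6303, 0.2726, 0.1642]
ee_rot: [[0.001, -0.998, 0.062], [-0.003, 0.062, 0.998], [-1.0, -0.002, -0.003]]
wrist_force: [0.1, 1.1, -3.3]
gripper_width: 0.46
[0.63031773 0.27263945 0.16416322] [ 0.10681981  1.10855981 -3.3444259 ] 9.35
```

View pics/s3.png

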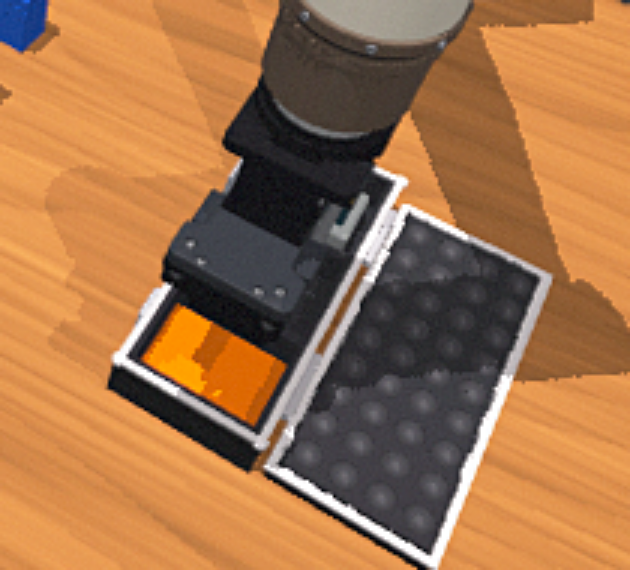

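View pics/t3.png

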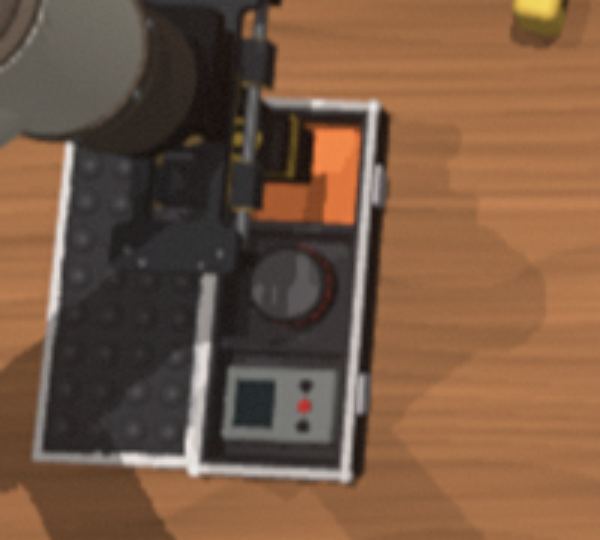

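```bash
python3 -m creep '[[0,0,-1,-12,0],[0,0,-1,-27,0],[0,0,-1,-42,0],[0,0,-1,-55,0],[0,0,-1,-66,0],[0,0,-1,-74,0],[0,0,-1,-78,0],[0,0,-1,-80,0]]' && python3 -m creep '[[0,0,0,-2,0],[0,0,0,-4,0],[0,0,0,-5,0],[0,0,0,-6,0],[0,0,0,-7,0],[0,0,0,-8,0],[0,0,0,-9,0],[0,0,0,-9,0]]'
```

```text
time_s: 10.25
tcp_pos: [0.6311, 0.2723, 0.0853]
ee_rot: [[0.004, -0.998, 0.061], [-0.002, 0.061, 0.998], [-1.0, -0.004, -0.002]]
wrist_force: [0.4, -0.1, -3.3]
gripper_width: 0.456
time_s: 11.05
tcp_pos: [0.6311, 0.2722, 0.0761]
ee_rot: [[0.004, -0.998, 0.061], [-0.002, 0.061, 0.998], [-1.0, -0.004, -0.002]]
wrist_force: [-1.1, 0.5, -2.8]
gripper_width: 0.459
```

```bash
python3 -m creep '[[0,0,0,-0.5,0],[0,0,0,-1,0],[0,0,0,-1.4,0],[0,0,0,-1.8,0],[0,0,0,-2.2,0],[0,0,0,-2.2,0],[0,0,0,-2.2,0],[0,0,0,-2.2,0]]'
```

```text
time_s: 11.85
tcp_pos: [0.6311, 0.2722, 0.0755]
ee_rot: [[0.004, -0.998, 0.061], [-0.002, 0.061, 0.998], [-1.0, -0.004, -0.002]]
wrist_force: [-2.5, -0.4, 4.9]
gripper_width: 0.455
```

The battery touched down gently: contact at about the expected height, 8 N of load taken over. Releasing.

```bash
python3 -m creep '[[0.55,0,0,0,0],[0.7,0,0,0,0],[0.8,0,0,0,0],[0.8,0,0,0,0],[0.8,0,0,0,0],[0.8,0,0,5,0],[0.8,0,0,15,0],[0.8,0,0,30,0]]' && python3 -m creep '[[0.8,0,0,30,0],[0.8,0,0,60,0],[0.8,0,0,90,0],[0.8,0,0,120,0],[0.8,0,-45,130,0],[0.8,0,-90,130,0],[0.8,-40,-130,130,0],[0.8,-80,-160,130,0]]'; python3 - <<'E'
from h import *
p=capture("top"); w=cloud(p);Z=w[...,2]
m=np.zeros((400,640),bool); m[150:300,90:240]=1
for r in rect(w,m&(Z>.06)&(Z<.1)): print(*r)
m[:]=0; m[150:300,300:480]=1
for r in rect(w,m&(Z>.085)&(Z<.11)): print(*r)
cv2.imwrite("pics/t4.png",cv2.resize(p["image"][100:310,90:480],None,fx=2,fy=2))
p=capture("scene");w=cloud(p);Z=w[...,2];cv2.imwrite("pics/s4.png",p["image"])
m[:]=0;m[180:340,360:560]=1
for r in rect(w,m&(Z>.06)&(Z<.1)): print(*r)
E
```

```text
time_s: 12.65
tcp_pos: [0.6309, 0.2721, 0.1059]
ee_rot: [[0.003, -0.998, 0.061], [-0.003, 0.061, 0.998], [-1.0, -0.003, -0.003]]
wrist_force: [-0.5, 0.3, 0.0]
gripper_width: 0.798
time_s: 13.45
tcp_pos: [0.5557, 0.1142, 0.2369]
ee_rot: [[0.005, -0.998, 0.062], [-0.002, 0.062, 0.998], [-1.0, -0.005, -0.002]]
wrist_force: [0.5, 1.2, 1.3]
gripper_width: 0.798
[426. 215.] 2550 [ 553.4 -260.4] [100.2 121. ] 22.0 0.0957
[343. 235.] 2035 [511.9 -77.8] [120.2 100.2] 80.8 0.0957
[424. 270.] 615 [629.5 271.4] [60.5 42.2] 86.2 0.0829
```

View pics/t4.png

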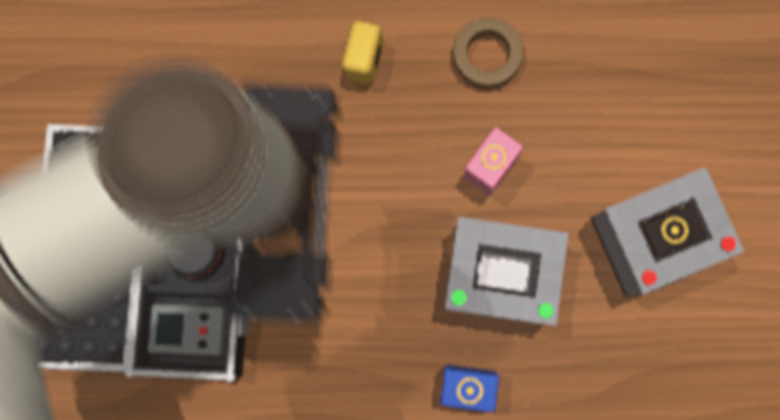

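View pics/s4.png

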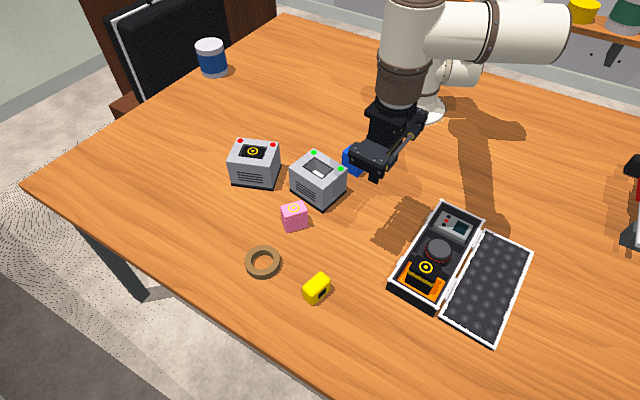

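The battery stands upright in the orange pocket at (425,268) in the scene view, with its top at z≈0.083 and its centre at (630,271). The red charger's pack is still down, and the other items have not moved. I'll let the arm settle and hand in.

```bash
python3 -m creep '[[0.8,0,0,0,0],[0.8,0,0,0,0],[0.8,0,0,0,0],[0.8,0,0,0,0],[0.8,0,0,0,0],[0.8,0,0,0,0],[0.8,0,0,0,0],[0.8,0,0,0,0]]'; python3 -c "
from station import *
print(sense()['wrist_force'],sense()['time_s']); print(finish_job())"
```

```text
time_s: 14.35
tcp_pos: [0.5505, 0.1119, 0.2366]
ee_rot: [[-0.001, -0.998, 0.064], [-0.004, 0.064, 0.998], [-1.0, 0.001, -0.004]]
wrist_force: [0.6, 1.1, -0.6]
gripper_width: 0.804
[ 0.59162527  1.08550854 -0.61276101] 14.35
the job is handed in; nothing more can be done
None
```

The charged battery is out of the green-lit charger and standing upright in the orange-lined pocket, and the job was handed in at 14.35 s of the 42 s allowed.

- **Release:** I pressed the battery down with closed fingers until it reached the stop, at about 23 N. It sprung up, and the scene camera put its top at z = 0.127.
- **Placing:** I gripped it across its 40 mm side, pulled it straight out and lowered it slowly. It touched down with about 5 N on the wrist (8 N load change), and then I let go and backed away.
- **Last checks:** The scene camera shows the battery centred at about (0.630, 0.271) with its top at 0.083, where 0.082 is expected.
    - The battery in the red-lit charger is still down.
    - The lens, recorder, tape roll and tape measure look unmoved.
    - The gripper was clear of everything.
- **Disagreements and limits:** In the last top view the arm hid the pocket, so only the scene camera confirmed the final placing. My estimates of the pocket's middle differed by up to about 8 mm, which is well inside the roughly 18 mm of clearance.

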